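# Stow two thread spools and push the thread drawer home

## Robot

A 6-joint arm with a two-finger parallel gripper is mounted at the origin on the work surface; the furniture and walls round the work are solid. World frame = base frame: x ahead of the robot, y to its left, z up, the work surface at z = 0. Lengths are in m, angles in rad, forces in N, time in s.
With the tool pointing down it reaches from about 0.275 to 0.975 m from the base axis. Payload 8.4 kg.
Tool frame: the origin (TCP) lies at the very end of the fingers, on their centre line; the grasp point (between the pads) lies 19 mm behind it; z points along the fingers, y is the line along which they close (so a half turn about z gives the same grasp; the last joint's range is limited). The gripper opens to 92 mm and grips with 3 to 60 N. Pads are 20 mm wide; open, the fingers measure 128 mm over their backs; the gripper's body (75 mm by 189 mm) begins 69 mm behind the grasp point.
Start: joints at [-1.144, 0.353, 1.633, -0, 1.155, -0.002], TCP at [0.26, -0.568, 0.215] pointing down, gripper open.
Joint ranges: [-2.63, 2.63], [-0.92, 2.1], [0.06, 2.66], [-1.3, 4.44], [0, 2.69], [-3.02, 3.02]. Speed limits (rad/s): [2.22, 2.22, 2.79, 3.14, 3.14, 3.14].

## Interface

Orientations are given as a rotation vector (axis times angle).
In Python, from station import manip, eyes, ticket, finder gives the robot as it stands.
- The arm moves only by the shell command python3 -m pendant 'ROWS' [FORCE]. ROWS is JSON, one flat list of numbers, 7 for each row, row after row: the opening, from 0 (shut) to 1 (fully open), then the shift along the tool's x, y, z in units of 500 mm (1.0 is 500 mm), then the turn, a rotation vector about the tool's x, y, z in units of 30 degrees (1.0 is 30 degrees). A call has 1 to 10 rows; each row is the pose to reach, as a shift and turn from the pose commanded when the call began, along the tool's axes at that moment; what a row does not reach only later rows make up. A row lasts 1/8 s, in which the tool goes at most 62.5 mm and 10.7 degrees, less where a joint would pass 70% of its speed; a pose out of reach is approached as far as the arm can. A call with a number of a shift or a turn outside -1 to 1 is refused whole. A call with a gripper value outside its range is refused whole. The fingers move at their own pace and stop on an object; FORCE is the grip in N (left out, the last holds). Time passes only in rows, so rows that repeat a pose let the fingers close. It gives the time, the measured TCP pose, the force, the opening and the grip force at its end, in the units of the state.
- manip.sense(): the state, without advancing time (a new reading comes with each control period).
- eyes.capture(name): name is "scene" or "top" or "wrist"; returns (picture, depth): 420x560x3 uint8, red, green, blue; 420x560 float32, m along the optical axis (not along the pixel's ray), 0 where there is no reading.
- eyes.camera_info(name): a dict with "mtx" (3x3 intrinsics, pixels), "rvec" (rotation vector, rad) and "tvec" (3), from world to camera coordinates, as OpenCV has them; the wrist camera has in their place "hand_eye" (4x4, takes a point from camera to tool coordinates, whose origin is the TCP and whose axes are the flange's). Camera axes: x right, y down, z forward; pixel columns grow to the right and rows downward; lengths in m; the calibration is good to about 2 mm. The wrist camera is an equidistant fisheye: a pixel r from the principal point sees the ray r / f radians off the axis. A picture is of the moment at which its call begins: read the wrist's pose just before it. camera_info takes no time and is no camera call.
- ticket.job_done(): hands the job in; it is judged then, once.
Trained networks look in the newest picture that a camera, given by its name, has taken for a name from the list of things; names that differ only in an ending like _2 or _b are one class to them, and where a whole thing is asked for, a point or a joint stands for the part that bears it (a point fixed in the world has none). Each returns a list of dicts, best first, with "p" (0 to 1); they miss things now and then, are a little off and sometimes report something else, mostly with a low value. They report only what shows in the picture. A call takes as long as a camera call. They do not tell look-alikes from the thing itself.
- finder.masks_of(camera, target): "region" (420x560 bool, what is visible of it) and "rect" ([left, top, right, bottom] in pixels, round what is visible of it).
- finder.landmark_of(camera, target): "pixel" ([column, row] in pixels: a listed point, or the origin of a listed thing).
The state is a dict: "t": time; "qpos": joint angles; "qd": joint speeds; "tau": joint torques, N m; "ee_pos": TCP position; "tool_rot": TCP orientation; "ft_force": force on the tool from outside, world axes, zero at the start; "moment": the same for the moment, N m; "finger_gap": opening from 0.0 (shut) to 1.0 (fully open); "grip_force": force on a finger pad.
Only numpy, scipy, OpenCV 4.12 (cv2) and the standard library are available. Lean on these libraries where they do the work, as an engineer would, in place of code of your own. Each camera call takes 0.05 s, during which the arm holds its last target. There are 200 camera calls.

## Task

Put the two loose thread spools away upright in the open drawer of the little wooden cabinet, filling its row of pockets from the left as you face the drawer front: one spool in the left-hand pocket first, then the other in the middle pocket, leaving the right-hand one empty. Then push the drawer fully home until it snaps in at its catch, without disturbing the carved figure, the small stool and the bracelet.

Things in the scene. Friction and masses are not known exactly. Their poses are not given: they have to be found in the camera images.
- thread_cabinet: fixed wooden drawer unit, 182 deep (x), 200 wide (y), 165 mm high; origin: centre of the 160 mm deep underside; x from front to back (the way the drawer closes), y to the left seen from the front, z up. Shut drawer front is at x = -80 mm. The upper part (from 72 mm up) does not move and overhangs to x = -96, top board to -102 mm: a vertical gripper strikes it before the drawer is home
- thread_drawer (a joint): how far the drawer is open, m: 0 = fully home, 0.13 = fully out; starts 0.115 to 0.13. The last 12 mm meet a sprung catch: it resists with about 6 N until 5 mm from home, then draws the drawer in
- drawer_front (a point): centre of the outer face of the drawer front (182 mm wide, 12 mm thick, 52 mm high, a 62 mm wide and 9 mm deep finger scoop in the middle of its top edge; no knob), 45 mm above the table; moves with the drawer; axes as the cabinet's
- pocket_left (a point): the left-hand (as one faces the drawer front, cabinet +y) of the drawer's three square pockets (36 x 36 mm wells, 16 mm deep, 56 mm apart centre to centre) behind the drawer front; point at the centre of its floor, 25 mm above the table, so a stowed spool stands up to 61 mm; axes as the cabinet's
- pocket_middle (a point): the middle of the drawer's three square pockets (36 x 36 mm wells, 16 mm deep, 56 mm apart centre to centre) behind the drawer front; point at the centre of its floor, 25 mm above the table, so a stowed spool stands up to 61 mm; axes as the cabinet's
- pocket_right (a point): the right-hand (as one faces the drawer front, cabinet -y) of the drawer's three square pockets (36 x 36 mm wells, 16 mm deep, 56 mm apart centre to centre) behind the drawer front; point at the centre of its floor, 25 mm above the table, so a stowed spool stands up to 61 mm; axes as the cabinet's; stays empty
- spool_a: thread spool, 24 mm diameter, 36 mm tall, standing upright with wooden rims; origin at the centre of its underside, z up. The two spools are the same size and interchangeable
- spool_b: thread spool, 24 mm diameter, 36 mm tall, standing upright with wooden rims; origin at the centre of its underside, z up. The two spools are the same size and interchangeable
- figure: black carved figure group on an oval base, 46 x 89 mm, 157 mm tall, a bystander; origin at the centre of its underside
- stool: miniature three-legged wooden stool, 52 mm across, 40 mm tall, a bystander; origin at the centre of its underside
- bracelet: ring of wooden beads, 70 mm across, 14 mm thick, lying flat, a bystander; origin at the centre of its underside
Not all that is in view belongs to the job. Of the things that look like the spool_a, take the one that is farthest to the robot's left at the start.

How it is judged:
On the way, in this order (a step that is already met when the one before it is completed fails the run):
1. one spool stands in the left-hand pocket (((x of spool_a in the frame of pocket_left between -0.01 and 0.01 m and y of spool_a in the frame of pocket_left between -0.01 and 0.01 m and z of spool_a in the frame of pocket_left below 0.005 m and angle between spool_a's own z axis and vertical below 0.15 rad) or (x of spool_b in the frame of pocket_left between -0.01 and 0.01 m and y of spool_b in the frame of pocket_left between -0.01 and 0.01 m and z of spool_b in the frame of pocket_left below 0.005 m and angle between spool_b's own z axis and vertical below 0.15 rad))), for 0.2 s.
2. one spool stands in the left-hand pocket and the other in the middle pocket ((((x of spool_a in the frame of pocket_left between -0.01 and 0.01 m and y of spool_a in the frame of pocket_left between -0.01 and 0.01 m and z of spool_a in the frame of pocket_left below 0.005 m and angle between spool_a's own z axis and vertical below 0.15 rad) and (x of spool_b in the frame of pocket_middle between -0.01 and 0.01 m and y of spool_b in the frame of pocket_middle between -0.01 and 0.01 m and z of spool_b in the frame of pocket_middle below 0.005 m and angle between spool_b's own z axis and vertical below 0.15 rad)) or ((x of spool_b in the frame of pocket_left between -0.01 and 0.01 m and y of spool_b in the frame of pocket_left between -0.01 and 0.01 m and z of spool_b in the frame of pocket_left below 0.005 m and angle between spool_b's own z axis and vertical below 0.15 rad) and (x of spool_a in the frame of pocket_middle between -0.01 and 0.01 m and y of spool_a in the frame of pocket_middle between -0.01 and 0.01 m and z of spool_a in the frame of pocket_middle below 0.005 m and angle between spool_a's own z axis and vertical below 0.15 rad)))), for 0.2 s.
3. the drawer is home at its catch (value of joint thread_drawer below 0.003 m), for 0.2 s.
At the end, for the whole second after the job is handed in: One spool stands in the left-hand pocket and the other in the middle pocket (each within 10 mm of the pocket's centre along both sides, under 5 mm above its floor, tilted under 0.15 rad), at rest, and the drawer is within 3 mm of fully home ((((x of spool_a in the frame of pocket_left between -0.01 and 0.01 m and y of spool_a in the frame of pocket_left between -0.01 and 0.01 m and z of spool_a in the frame of pocket_left below 0.005 m and angle between spool_a's own z axis and vertical below 0.15 rad) and (x of spool_b in the frame of pocket_middle between -0.01 and 0.01 m and y of spool_b in the frame of pocket_middle between -0.01 and 0.01 m and z of spool_b in the frame of pocket_middle below 0.005 m and angle between spool_b's own z axis and vertical below 0.15 rad)) or ((x of spool_b in the frame of pocket_left between -0.01 and 0.01 m and y of spool_b in the frame of pocket_left between -0.01 and 0.01 m and z of spool_b in the frame of pocket_left below 0.005 m and angle between spool_b's own z axis and vertical below 0.15 rad) and (x of spool_a in the frame of pocket_middle between -0.01 and 0.01 m and y of spool_a in the frame of pocket_middle between -0.01 and 0.01 m and z of spool_a in the frame of pocket_middle below 0.005 m and angle between spool_a's own z axis and vertical below 0.15 rad))) and value of joint thread_drawer below 0.003 m and linear speed of each of spool_a, spool_b below 0.02 m/s); the robot touches nothing.
It fails at once if the carved figure is moved by more than 20 mm or tipped over (distance of figure from where it was at the start of the episode above 0.02 m or angle between figure's own z axis and vertical above 0.3 rad).
It fails at once if the small stool is moved by more than 20 mm or tipped over (distance of stool from where it was at the start of the episode above 0.02 m or angle between stool's own z axis and vertical above 0.3 rad).
It fails at once if the bracelet is moved by more than 20 mm or tipped over (distance of bracelet from where it was at the start of the episode above 0.02 m or angle between bracelet's own z axis and vertical above 0.3 rad).
It also fails if it takes over 67 s, if anything falls off the work surface, if the arm or the gripper's body presses on something with over 40 N, if the wrist force passes 120 N, or if a joint passes its speed limit or range.

## Working session

There is one attempt and no reset: what is moved stays moved. The work goes in short steps, Python scripts to look and compute and a shell command to move; the robot and the scene stay as the last step left them, time stands still between calls to the robot, and variables do not carry over. Pictures are saved under pics/ and viewed, at most 10 in all, crops included, and the job is handed in when it is done.

```bash
mkdir -p pics
cat > h.py <<'E'
import numpy as np, cv2
from scipy.spatial.transform import Rotation as R
from station import manip, eyes, ticket, finder
def world(name, depth, uv):
    """pixels -> world points using depth (static cameras)"""
    c=eyes.camera_info(name); K=np.array(c["mtx"]); Rm=cv2.Rodrigues(np.array(c["rvec"],float))[0]; t=np.array(c["tvec"],float).ravel()
    uv=np.atleast_2d(uv).astype(float); d=depth[uv[:,1].astype(int),uv[:,0].astype(int)]
    pc=np.c_[(uv[:,0]-K[0,2])/K[0,0]*d,(uv[:,1]-K[1,2])/K[1,1]*d,d]
    return (pc-t)@Rm
def region(name, depth, m):
    v,u=np.nonzero(m&(depth>0)); return world(name,depth,np.c_[u,v])
def save(img,f): cv2.imwrite("pics/"+f,cv2.cvtColor(img,cv2.COLOR_RGB2BGR))
E
python3 - <<'E'
from h import *
print({k:np.round(v,3) for k,v in manip.sense().items()})
for n in("scene","top"):
    im,d=eyes.capture(n); save(im,n+"0.png")
    for t in("spool_a","thread_cabinet","drawer_front","figure","stool","bracelet"):
        for r in finder.masks_of(n,t):
            P=region(n,d,r["region"])
            if len(P): print(n,t,round(r["p"],2),np.round(r["rect"]),np.round(np.median(P,0),3),np.round(np.percentile(P,2,axis=0),3),np.round(np.percentile(P,98,axis=0),3))
    for t in("drawer_front","pocket_left","pocket_middle","pocket_right"):
        for r in finder.landmark_of(n,t): print(n,t,round(r["p"],2),np.round(r["pixel"]),np.round(world(n,d,[r["pixel"]]),3))
E
```

```text
{'t': np.float64(0.0), 'qpos': array([-1.144,  0.354,  1.634, -0.   ,  1.155, -0.002]), 'qd': array([-0.002,  0.   , -0.001,  0.001, -0.002, -0.001]), 'tau': array([ 2.0000e-03, -5.9385e+01, -3.3421e+01,  7.0000e-02,  2.4000e-02,
       -0.0000e+00]), 'ee_pos': array([ 0.26 , -0.568,  0.214]), 'tool_rot': array([-3.068, -0.668,  0.   ]), 'ft_force': array([ 0.4  , -0.075,  0.425]), 'moment': array([-0.033,  0.017,  0.017]), 'grip_force': np.float64(0.0), 'finger_gap': np.float64(0.997)}
scene spool_a 0.76 [112. 275. 131. 297.] [ 0.423 -0.364  0.023] [ 0.408 -0.372 -0.001] [ 0.428 -0.352  0.036]
scene spool_a 0.66 [159. 311. 172. 334.] [ 0.577 -0.371  0.023] [ 0.542 -0.38  -0.002] [ 0.583 -0.358  0.036]
scene spool_a 0.65 [134. 297. 154. 321.] [ 0.515 -0.375  0.024] [ 0.499 -0.383 -0.001] [ 0.52  -0.363  0.036]
scene spool_a 0.59 [291. 210. 294. 221.] [0.551 0.063 0.023] [ 0.543 -0.071  0.002] [0.652 0.077 0.134]
scene spool_a 0.51 [172. 279. 186. 296.] [ 0.514 -0.292  0.025] [ 0.499 -0.3    0.001] [ 0.52  -0.279  0.036]
scene thread_cabinet 0.68 [306. 113. 405. 203.] [0.587 0.336 0.0
[... 1121 characters left out ...]
.522 0.39  0.163] [0.457 0.226 0.017] [0.657 0.502 0.169]
top drawer_front 0.9 [184. 198. 225. 262.] [0.556 0.27  0.036] [0.473 0.221 0.022] [0.65  0.327 0.072]
top drawer_front 0.56 [261. 215. 267. 223.] [0.544 0.072 0.032] [0.537 0.061 0.004] [0.559 0.081 0.041]
top figure 0.62 [284. 145. 302. 195.] [ 0.649 -0.065  0.069] [ 0.615 -0.373 -0.733] [ 1.347 -0.048  0.15 ]
top bracelet 0.6 [254. 239. 274. 254.] [0.458 0.114 0.012] [ 0.427  0.083 -0.002] [0.492 0.145 0.019]
top drawer_front 0.98 [221. 223.] [[ 0.595  0.203 -0.005]]
top pocket_left 0.75 [213. 247.] [[0.487 0.258 0.041]]
top pocket_middle 0.81 [205. 226.] [[0.58  0.259 0.024]]
top pocket_right 0.97 [202. 219.] [[0.599 0.262 0.039]]
```

Run:
```python
import cv2
a=cv2.imread("pics/scene0.png")[100:350,90:430]
cv2.imwrite("pics/s0c.png",cv2.resize(a,None,fx=2.3,fy=2.3))
a=cv2.imread("pics/top0.png")[100:330,100:440]
cv2.imwrite("pics/t0c.png",cv2.resize(a,None,fx=2.3,fy=2.3))
```

```text
(no output)
```

View pics/s0c.png

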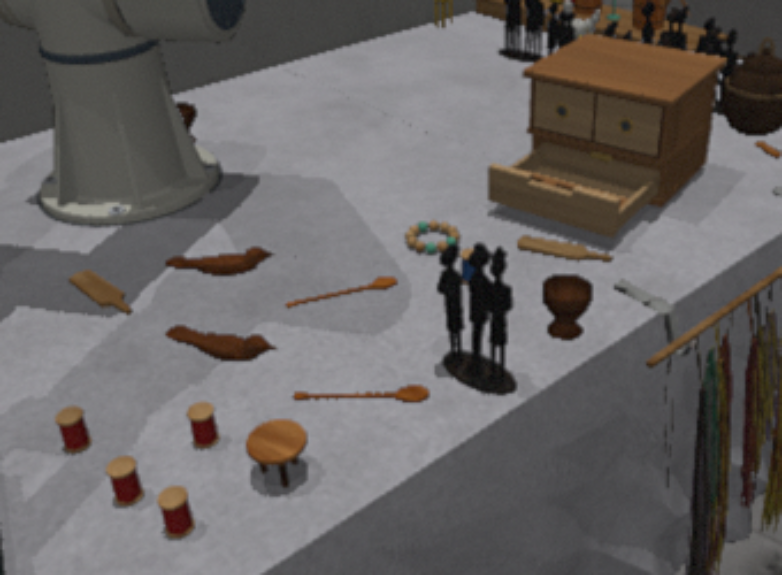

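View pics/t0c.png

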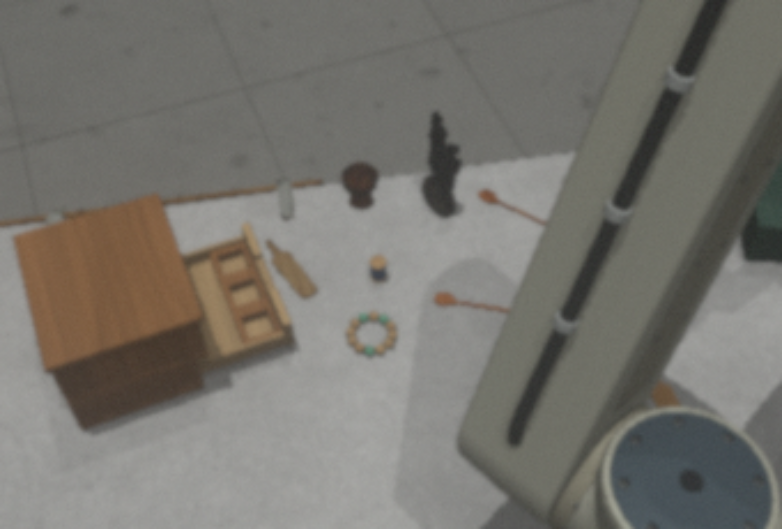

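The red spools are at crop (203,425), (72,430), (125,480) and (176,511). The one at (203,425) is farthest left. One blue spool stands behind the figure, at top crop (378,268), and the drawer is open and faces the robot's right. So spool_a should be the leftmost red spool and spool_b the blue one.

```bash
cat >> h.py <<'E'
def plan(p,yaw,tilt=None,start=None):
    """print shift/turn row numbers to reach world p, tool down, tool x axis at yaw (deg)"""
    s=manip.sense(); R0=R.from_rotvec(s["tool_rot"])
    Rt=R.from_euler("z",yaw,degrees=True)*R.from_euler("x",180,degrees=True)
    if tilt is not None: Rt=R.from_rotvec(tilt)*Rt   # world-axis tilt
    print("row",np.round(R0.inv().apply(np.array(p)-s["ee_pos"])/.5,3),np.round((R0.inv()*Rt).as_rotvec()/np.radians(30),3))
def wristworld(depth,pose,uv=None):
    """all wrist pixels -> world (h,w,3)"""
    c=eyes.camera_info("wrist"); K=np.array(c["mtx"]); H=np.array(c["hand_eye"])
    h,w=depth.shape; u,v=np.meshgrid(np.arange(w),np.arange(h))
    x=(u-K[0,2])/K[0,0]; y=(v-K[1,2])/K[1,1]; r=np.hypot(x,y)+1e-9
    k=np.tan(np.minimum(r,1.5))/r
    pc=np.stack([x*k*depth,y*k*depth,depth],-1)
    pt=pc@H[:3,:3].T+H[:3,3]
    return pt@R.from_rotvec(pose["tool_rot"]).as_matrix().T+pose["ee_pos"]
E
python3 - <<'E'
from h import *
im,d=eyes.capture("scene")
for r in finder.masks_of("scene","spool_a"):
    P=region("scene",d,r["region"]); q=P[(P[:,2]>.033)&(P[:,2]<.04)]
    print(np.round(r["rect"]),np.round(q.mean(0),4),len(q))
print(np.array(eyes.camera_info("wrist")["hand_eye"]).round(3))
plan([.51,-.29,.15],24.6)
E
```

```text
[160. 313. 172. 334.] [ 0.572  -0.3687  0.0347] 104
[114. 277. 131. 297.] [ 0.4177 -0.3621  0.0344] 58
[172. 278. 183. 293.] [ 0.5088 -0.2886  0.0347] 72
[[ 0.001 -0.954 -0.299  0.084]
 [ 1.     0.     0.002 -0.001]
 [-0.002 -0.299  0.954 -0.171]
 [ 0.     0.     0.     1.   ]]
row [ 0.686 -0.298  0.129] [ 0.    -0.    -0.001]
```

```bash
python3 -m pendant '[0.65,0.686,-0.298,0.129,0,0,0,0.65,0.686,-0.298,0.129,0,0,0,0.65,0.686,-0.298,0.129,0,0,0,0.65,0.686,-0.298,0.129,0,0,0,0.65,0.686,-0.298,0.129,0,0,0,0.65,0.686,-0.298,0.129,0,0,0,0.65,0.686,-0.298,0.129,0,0,0,0.65,0.686,-0.298,0.129,0,0,0]'
python3 - <<'E'
from h import *
s=manip.sense(); im,d=eyes.capture("wrist"); save(im,"w1.png"); W=wristworld(d,s)
for r in finder.masks_of("wrist","spool_a"):
    P=W[r["region"]&(d>0)]; q=P[(P[:,2]>.032)&(P[:,2]<.042)]
    print(round(r["p"],2),np.round(r["rect"]),len(q),np.round(q.mean(0),4) if len(q) else "", np.round((q.min(0)+q.max(0))/2,4) if len(q) else "")
im,d=eyes.capture("top"); save(im,"top1.png")
for t in("spool_a","figure","stool","bracelet"):
  for r in finder.masks_of("top",t):
    P=region("top",d,r["region"]); print(t,round(r["p"],2),np.round(r["rect"]),np.round(np.median(P,0),3),np.round(np.percentile(P[:,2],95),3))
E
```

```text
t: 2.2
ee_pos: [0.5098, -0.2902, 0.1501]
tool_rot: [3.069, 0.67, -0.001]
ft_force: [-0.1, -0.2, -0.1]
finger_gap: 0.653
grip_force: 0.0
0.85 [266. 179. 292. 211.] 482 [ 0.508  -0.2888  0.0369] [ 0.5078 -0.2886  0.0362]
0.74 [ 0. 32. 29. 52.] 212 [0.551  0.0686 0.036 ] [0.5505 0.0694 0.0353]
0.67 [366. 163. 392. 190.] 457 [ 0.57   -0.3686  0.0372] [ 0.57   -0.3693  0.037 ]
0.57 [295. 279. 318. 314.] 337 [ 0.4155 -0.362   0.0372] [ 0.4147 -0.3621  0.036 ]
spool_a 0.64 [260. 215. 268. 222.] [0.543 0.073 0.029] 0.039
spool_a 0.45 [401. 201. 411. 215.] [ 0.411 -0.357  0.029] 0.041
spool_a 0.39 [390. 181. 395. 196.] [ 0.503 -0.37   0.029] 0.04
figure 0.73 [285. 149. 299. 194.] [ 0.649 -0.065  0.071] 0.146
bracelet 0.58 [253. 238. 271. 253.] [0.452 0.113 0.013] 0.017
```

View pics/w1.png

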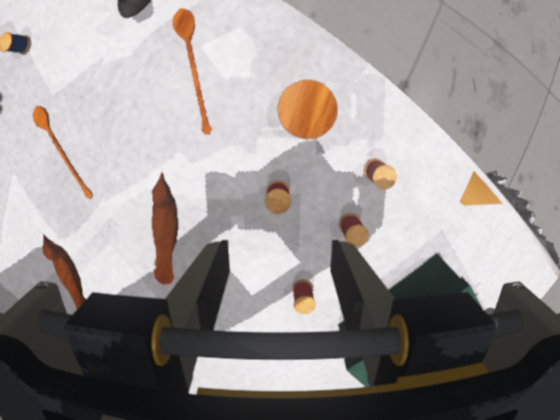

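The wrist view shows the chosen red spool at (278,195), below the open fingers and clear of its neighbours and the stool. I'll descend and grasp it.

```bash
python3 -m pendant '[0.65,-0.002,-0.004,0.13,0,0,0,0.65,-0.002,-0.004,0.26,0,0,0,0.65,-0.002,-0.004,0.26,0,0,0,0.1,-0.002,-0.004,0.26,0,0,0,0.1,-0.002,-0.004,0.26,0,0,0,0.1,-0.002,-0.004,0.26,0,0,0,0.1,-0.002,-0.004,0.26,0,0,0,0.1,-0.002,-0.004,0.1,0,0,0,0.1,-0.002,-0.004,-0.06,0,0,0,0.1,-0.002,-0.004,-0.1,0,0,0]' 15
python3 - <<'E'
from h import *
im,d=eyes.capture("top")
c=None
for r in finder.masks_of("top","thread_cabinet")[:1]:
    P=region("top",d,r["region"]); q=P[(P[:,2]>.155)&(P[:,2]<.175)]
    rc=cv2.minAreaRect(q[:,:2].astype(np.float32)*1000); print("top board",rc)
for r in finder.masks_of("top","drawer_front")[:1]:
    P=region("top",d,r["region"]); q=P[(P[:,2]>.06)&(P[:,2]<.08)]; print(np.round(q.mean(0),3))
for t in("drawer_front","pocket_left","pocket_middle","pocket_right"):
    for r in finder.landmark_of("top",t)[:1]: print(t,round(r["p"],2),np.round(r["pixel"]),np.round(world("top",d,[r["pixel"]]),3))
E
```

```text
t: 3.8
ee_pos: [0.5082, -0.2889, 0.2029]
tool_rot: [3.069, 0.668, 0.002]
ft_force: [-0.1, -0.1, -1.1]
finger_gap: 0.241
grip_force: 15.0
top board ((560.7844848632812, 416.255126953125), (218.93087768554688, 185.6260986328125), 1.1361719369888306)
[0.559 0.225 0.068]
drawer_front 0.92 [220. 223.] [[ 0.597  0.207 -0.005]]
pocket_middle 0.64 [206. 227.] [[0.575 0.255 0.024]]
pocket_right 0.96 [202. 217.] [[0.622 0.256 0.02 ]]
```

Run:
```python
from h import *
plan([.5,-.06,.26],54.6)
```

```text
row [ 0.177 -0.421 -0.123] [-0.005  0.002 -1.001]
```

```bash
python3 -m pendant '[0.1,0,0,-0.12,0,0,0,0.1,0.177,-0.421,-0.12,0,0,-1,0.1,0.177,-0.421,-0.12,0,0,-1,0.1,0.177,-0.421,-0.12,0,0,-1,0.1,0.177,-0.421,-0.12,0,0,-1,0.1,0.177,-0.421,-0.12,0,0,-1]'
python3 - <<'E'
from h import *
plan([.55,.17,.26],84.6)
E
```

```text
t: 4.9
ee_pos: [0.5001, -0.0583, 0.2586]
tool_rot: [-2.788, -1.444, 0.003]
ft_force: [-1.1, -0.8, -0.2]
finger_gap: 0.242
grip_force: 15.0
row [ 0.431 -0.182 -0.003] [-0.006  0.001 -0.995]
```

```bash
python3 -m pendant '[0.1,0.431,-0.182,-0.003,0,0,-1,0.1,0.431,-0.182,-0.003,0,0,-1,0.1,0.431,-0.182,-0.003,0,0,-1,0.1,0.431,-0.182,-0.003,0,0,-1,0.1,0.431,-0.182,-0.003,0,0,-1,0.1,0.431,-0.182,-0.003,0,0,-1,0.1,0.431,-0.182,-0.003,0,0,-1]'
python3 - <<'E'
from h import *
s=manip.sense(); im,d=eyes.capture("wrist"); save(im,"w2.png"); W=wristworld(d,s); np.save("w2.npy",W)
for t in("drawer_front","pocket_left","pocket_middle","pocket_right"):
    for r in finder.landmark_of("wrist",t)[:2]:
        u,v=np.round(r["pixel"]).astype(int); print(t,round(r["p"],2),u,v,np.round(W[v,u],3))
for r in finder.masks_of("wrist","thread_cabinet")[:1]:
    P=W[r["region"]&(d>0)]; q=P[(P[:,2]>.155)&(P[:,2]<.175)]
    print("top", cv2.minAreaRect(q[:,:2].astype(np.float32)*1000), q[:,1].min())
E
```

```text
t: 5.78
ee_pos: [0.5517, 0.166, 0.2612]
tool_rot: [-2.326, -2.112, 0.002]
ft_force: [0.0, 0.4, -0.5]
finger_gap: 0.243
grip_force: 15.0
drawer_front 0.69 291 129 [0.569 0.222 0.062]
pocket_left 0.57 242 105 [0.512 0.256 0.023]
pocket_middle 0.89 282 99 [0.563 0.258 0.026]
pocket_right 0.68 328 98 [0.619 0.255 0.026]
pocket_right 0.62 283 97 [0.564 0.26  0.026]
top ((561.240966796875, 330.4615783691406), (37.24995040893555, 211.98008728027344), 83.98831939697266) 0.3217959388169055
```

View pics/w2.png

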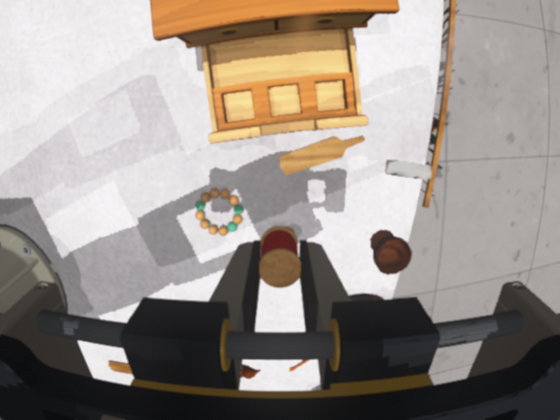

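The wrist view shows the three pockets at about (240,105), (284,100) and (330,97), with the drawer front along the row near 125. I'll fit the geometry from depth.

Run:
```python
from h import *
W=np.load("w2.npy"); 
def fl(u,v):
    p=W[v-20:v+20,u-20:u+20].reshape(-1,3); p=p[(p[:,2]>.018)&(p[:,2]<.032)]
    return p
for n,(u,v) in dict(L=(241,105),M=(284,99),R=(330,96)).items():
    p=fl(u,v); a,b=np.percentile(p,3,axis=0),np.percentile(p,97,axis=0); print(n,len(p),p.mean(0).round(4),((a+b)/2).round(4),(b-a).round(3))
# front top edge
P=W[60:150,190:380].reshape(-1,3); q=P[(P[:,2]>.062)&(P[:,2]<.078)&(P[:,1]<.245)]
l=cv2.fitLine(q[:,:2].astype(np.float32),cv2.DIST_HUBER,0,.01,.01).ravel(); print("front",q.mean(0).round(4),np.degrees(np.arctan2(l[1],l[0])),q[:,0].min(),q[:,0].max(),np.percentile(q[:,1],[2,98]))
# cross-section along x at pocket row
for y in(.235,.257,.28):
    s=P[abs(P[:,1]-y)<.003]; s=s[np.argsort(s[:,0])]; print(y,[(round(float(x),3),round(float(np.median(s[abs(s[:,0]-x)<.003,2])),3)) for x in np.arange(.465,.665,.006) if (abs(s[:,0]-x)<.003).any()])
```

```text
L 836 [0.5078 0.2556 0.0261] [0.508  0.2555 0.0264] [0.033 0.035 0.004]
M 873 [0.5648 0.2569 0.026 ] [0.5649 0.2569 0.0261] [0.034 0.035 0.003]
R 822 [0.6223 0.2583 0.026 ] [0.6223 0.2582 0.0265] [0.033 0.034 0.004]
front [0.5649 0.225  0.0692] 1.4228565 0.474739284162597 0.6570983455924329 [0.21788771 0.23193344]
0.235 [(0.465, 0.001), (0.477, 0.048), (0.483, 0.042), (0.489, 0.042), (0.495, 0.042), (0.501, 0.042), (0.507, 0.042), (0.513, 0.042), (0.519, 0.042), (0.525, 0.042), (0.531, 0.042), (0.537, 0.042), (0.543, 0.042), (0.549, 0.042), (0.555, 0.042), (0.561, 0.042), (0.567, 0.042), (0.573, 0.042), (0.579, 0.042), (0.585, 0.042), (0.591, 0.042), (0.597, 0.042), (0.603, 0.042), (0.609, 0.042), (0.615, 0.042), (0.621, 0.042), (0.627, 0.042), (0.633, 0.042), (0.639, 0.043), (0.645, 0.042), (0.651, 0.048), (0.657, 0.048)]
0.257 [(0.465, 0.0), (0.477, 0.048), (0.483, 0.042), (0.489, 0.042), (0.495, 0.026), (0.501, 0.026), (0.507, 0.026), (0.513, 0.026), (0.519, 0.026), (0.525, 0.027), (0.531, 0.042), (0.537, 0.042), (0.543, 0.042), (0.549, 0.026), (0.555, 0.026), (0.561, 0.026), (0.567, 0.026), (0.573, 0.026), (0.579, 0.026), (0.585, 0.041), (0.591, 0.042), (0.597, 0.042), (0.603, 0.042), (0.609, 0.026), (0.615, 0.026), (0.621, 0.026), (0.627, 0.026), (0.633, 0.026), (0.639, 0.033), (0.645, 0.042), (0.651, 0.047), (0.657, 0.048)]
0.28 [(0.465, 0.0), (0.477, 0.048), (0.483, 0.042), (0.489, 0.042), (0.495, 0.042), (0.501, 0.042), (0.507, 0.042), (0.513, 0.042), (0.519, 0.042), (0.525, 0.042), (0.531, 0.042), (0.537, 0.041), (0.543, 0.042), (0.549, 0.042), (0.555, 0.042), (0.561, 0.042), (0.567, 0.042), (0.573, 0.042), (0.579, 0.042), (0.585, 0.042), (0.591, 0.042), (0.597, 0.042), (0.603, 0.042), (0.609, 0.042), (0.615, 0.042), (0.621, 0.042), (0.627, 0.042), (0.633, 0.042), (0.639, 0.042), (0.645, 0.042), (0.651, 0.047), (0.657, 0.048)]
```

Run:
```python
from h import *
plan([.5095,.2558,.11],91.4)
```

```text
row [ 0.168 -0.101  0.304] [ 0.001 -0.    -0.229]
```

```bash
python3 -m pendant '[0.1,0.168,-0.101,0.0,0,0,-0.229,0.1,0.168,-0.101,0.0,0,0,-0.229,0.1,0.168,-0.101,0.12,0,0,-0.229,0.1,0.168,-0.101,0.24,0,0,-0.229,0.1,0.168,-0.101,0.32,0,0,-0.229,0.1,0.168,-0.101,0.32,0,0,-0.229]'
python3 - <<'E'
from h import *
s=manip.sense(); im,d=eyes.capture("wrist"); W=wristworld(d,s)
for r in finder.masks_of("wrist","spool_a")[:3]:
    P=W[r["region"]&(d>0)]; zt=np.percentile(P[:,2],95); q=P[P[:,2]>zt-.004]; print(round(r["p"],2),np.round(r["rect"]),zt.round(3),P[:,2].min().round(3),((q.min(0)+q.max(0))/2).round(4))
print(s["ee_pos"])
plan([.5095,.2558,.051],91.4)
E
```

```text
t: 6.82
ee_pos: [0.5075, 0.255, 0.0991]
tool_rot: [-2.192, -2.248, 0.009]
ft_force: [-0.6, 0.3, 0.1]
finger_gap: 0.244
grip_force: 15.0
0.61 [259. 224. 301. 286.] 0.116 0.043 [0.507  0.2544 0.1143]
0.56 [303. 358. 317. 389.] 0.038 0.001 [0.5342 0.1688 0.1201]
[0.50746576 0.25501779 0.0990702 ]
row [-0.001 -0.002  0.103] [ 0.001 -0.001  0.001]
```

```bash
python3 -m pendant '[0.1,0,-0.002,0.05,0,0,0,0.1,0,-0.002,0.085,0,0,0,0.1,0,-0.002,0.106,0,0,0,0.1,0,-0.002,0.106,0,0,0,0.33,0,-0.002,0.106,0,0,0,0.33,0,-0.002,0.106,0,0,0,0.33,0,-0.002,0.106,0,0,0]'
python3 -m pendant '[0.33,0,0,-0.1,0,0,0,0.33,0,0,-0.2,0,0,0,0.33,0,0,-0.3,0,0,0,0.33,0,0,-0.42,0,0,0,0.33,0,0,-0.42,0,0,0]'
python3 - <<'E'
from h import *
s=manip.sense(); im,d=eyes.capture("wrist"); W=wristworld(d,s); save(im,"w3.png")
for r in finder.masks_of("wrist","spool_a")[:5]:
    P=W[r["region"]&(d>0)]; zt=np.percentile(P[:,2],95); q=P[P[:,2]>zt-.004]; print(round(r["p"],2),np.round(r["rect"]),zt.round(3),P[:,2].min().round(3),((q.min(0)+q.max(0))/2).round(4))
plan([.548,.071,.2],110)
E
```

```text
t: 7.8
ee_pos: [0.5088, 0.2562, 0.049]
tool_rot: [2.193, 2.249, 0.001]
ft_force: [0.6, -0.6, -0.1]
finger_gap: 0.331
grip_force: 0.0
t: 8.43
ee_pos: [0.511, 0.2573, 0.2639]
tool_rot: [2.191, 2.247, 0.014]
ft_force: [-0.1, 0.3, -0.1]
finger_gap: 0.332
grip_force: 0.0
0.88 [291. 281. 307. 307.] 0.038 0.001 [0.5429 0.1541 0.1651]
0.68 [264. 165. 286. 190.] 0.064 0.027 [0.5077 0.2555 0.062 ]
0.24 [250. 130. 399. 213.] 0.071 0.0 [0.5661 0.2252 0.0699]
row [-0.372  0.069  0.118] [ 0.002 -0.001 -0.619]
```

View pics/w3.png

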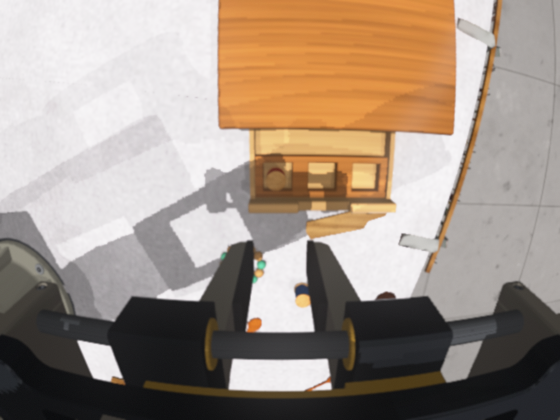

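The red spool stands in the left pocket at (275,177). The blue one is at (302,293), between the fingers.

```bash
python3 -m pendant '[0.6,-0.372,0.069,0.118,0,0,0,0.6,-0.372,0.069,0.118,0,0,0,0.6,-0.372,0.069,0.118,0,0,0,0.6,-0.372,0.069,0.118,0,0,0,0.6,-0.372,0.069,0.118,0,0,0]'
python3 - <<'E'
from h import *
s=manip.sense(); im,d=eyes.capture("wrist"); W=wristworld(d,s); print(s["ee_pos"])
for r in finder.masks_of("wrist","spool_a")[:4]:
    P=W[r["region"]&(d>0)]; q=P[(P[:,2]>.032)&(P[:,2]<.042)]; print(round(r["p"],2),np.round(r["rect"]),len(q),((q.min(0)+q.max(0))/2).round(4) if len(q) else "",q.mean(0).round(4) if len(q) else "", np.ptp(q,axis=0).round(3) if len(q) else "")
    if len(q)>100 and abs(q.mean(0)[1]-.07)<.02: plan([*((q.min(0)+q.max(0))/2)[:2],.02],91.4)
E
```

```text
t: 9.15
ee_pos: [0.5469, 0.0706, 0.1982]
tool_rot: [-2.194, -2.246, 0.003]
ft_force: [-0.8, 0.4, -0.9]
finger_gap: 0.604
grip_force: 0.0
[0.54686366 0.07064316 0.19818378]
0.92 [230.   0. 258.  22.] 45 [0.5082 0.2494 0.0373] [0.5107 0.2466 0.0379] [0.019 0.012 0.009]
0.55 [271. 169. 293. 196.] 358 [0.5503 0.0718 0.0368] [0.5505 0.0719 0.0371] [0.023 0.021 0.005]
row [-0.001  0.006  0.359] [-0.001 -0.001  0.002]
```

```bash
python3 -m pendant '[0.6,0.002,0.006,0.12,0,0,0,0.6,0.002,0.006,0.24,0,0,0,0.6,0.002,0.006,0.358,0,0,0,0.6,0.002,0.006,0.358,0,0,0,0.1,0.002,0.006,0.358,0,0,0,0.1,0.002,0.006,0.358,0,0,0,0.1,0.002,0.006,0.358,0,0,0,0.1,0.002,0.006,0.358,0,0,0,0.1,0.002,0.006,0.2,0,0,0,0.1,0.002,0.006,0.08,0,0,0]' 15
python3 - <<'E'
from h import *
plan([.5655,.2572,.16],91.4)
E
```

```text
t: 10.5
ee_pos: [0.5501, 0.0719, 0.1469]
tool_rot: [-2.193, -2.248, 0.002]
ft_force: [1.8, -0.2, -0.9]
finger_gap: 0.24
grip_force: 15.0
row [ 0.37   0.04  -0.026] [-0.003  0.     0.001]
```

```bash
python3 -m pendant '[0.1,0,0,-0.03,0,0,0,0.1,0.37,0.04,-0.026,0,0,0,0.1,0.37,0.04,-0.026,0,0,0,0.1,0.37,0.04,-0.026,0,0,0,0.1,0.37,0.04,-0.026,0,0,0,0.1,0.37,0.04,0.09,0,0,0,0.1,0.37,0.04,0.09,0,0,0]'
python3 - <<'E'
from h import *
s=manip.sense(); im,d=eyes.capture("wrist"); W=wristworld(d,s)
for r in finder.masks_of("wrist","spool_a")[:3]:
    P=W[r["region"]&(d>0)]; zt=np.percentile(P[:,2],95); q=P[P[:,2]>zt-.004]; print(round(r["p"],2),np.round(r["rect"]),zt.round(3),P[:,2].min().round(3),((q.min(0)+q.max(0))/2).round(4))
plan([.5655,.2572,.049],91.4)
E
```

```text
t: 11.38
ee_pos: [0.5624, 0.255, 0.0966]
tool_rot: [-2.191, -2.247, 0.014]
ft_force: [-1.5, -0.4, -0.7]
finger_gap: 0.243
grip_force: 15.0
0.6 [257. 225. 299. 285.] 0.112 0.002 [0.5619 0.2545 0.113 ]
0.58 [187. 199. 226. 243.] 0.063 0.026 [0.5075 0.2554 0.0616]
row [ 0.002 -0.     0.104] [-0.003  0.001 -0.   ]
```

```bash
python3 -m pendant '[0.1,0.001,0,0.05,0,0,0,0.1,0.001,0,0.085,0,0,0,0.1,0.001,0,0.103,0,0,0,0.1,0.001,0,0.103,0,0,0,0.34,0.001,0,0.103,0,0,0,0.34,0.001,0,0.103,0,0,0,0.34,0.001,0,0.103,0,0,0]'
python3 -m pendant '[0.34,0,0,-0.1,0,0,0,0.34,0,0,-0.2,0,0,0,0.34,0,0,-0.3,0,0,0,0.2,-0.1,0,-0.4,0,0,0,0.0,-0.3,0,-0.4,0,0,0,0.0,-0.3,0,-0.4,0,0,0,0.0,-0.3,0,-0.4,0,0,0]'
python3 - <<'E'
from h import *
s=manip.sense(); im,d=eyes.capture("wrist"); W=wristworld(d,s); save(im,"w4.png")
for r in finder.masks_of("wrist","spool_a")[:5]:
    P=W[r["region"]&(d>0)]; zt=np.percentile(P[:,2],95); q=P[P[:,2]>zt-.004]; print(round(r["p"],2),np.round(r["rect"]),zt.round(3),P[:,2].min().round(3),((q.min(0)+q.max(0))/2).round(4))
print(s["qpos"].round(2))
E
```

```text
t: 12.35
ee_pos: [0.5662, 0.2582, 0.0495]
tool_rot: [2.193, 2.249, 0.001]
ft_force: [-0.1, -0.2, 0.4]
finger_gap: 0.34
grip_force: 0.0
t: 13.22
ee_pos: [0.5699, 0.1056, 0.2498]
tool_rot: [2.196, 2.245, 0.001]
ft_force: [-0.4, 0.7, 0.5]
finger_gap: 0.004
grip_force: 0.0
0.84 [214.  40. 240.  61.] 0.063 0.028 [0.507  0.254  0.0621]
0.82 [267.  35. 287.  59.] 0.063 0.025 [0.5647 0.2566 0.0615]
[ 0.18  0.25  1.7  -0.    1.2   0.16]
```

View pics/w4.png

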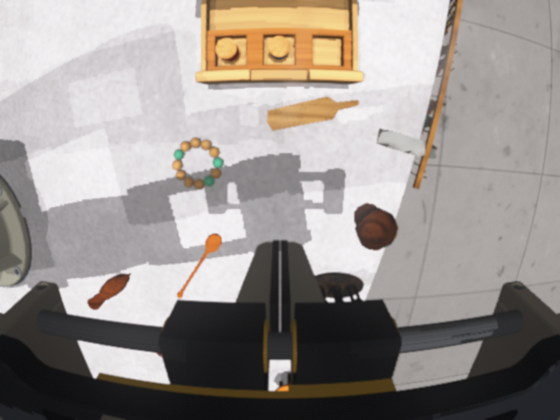

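Both spools stand upright in their pockets, at (228,49) and (278,47), and the bystanders are undisturbed. Next I'll tilt the closed gripper about 50° so it can push the drawer front under the overhang.

Run:
```python
from h import *
ax=np.array([np.cos(np.radians(1.4)),np.sin(np.radians(1.4)),0])
plan([.556,.14,.25],91.4,np.radians(28)*ax)
```

```text
row [ 0.064 -0.026 -0.001] [ 0.001  0.932 -0.001]
```

```bash
python3 -m pendant '[0,0.064,-0.026,0,0,0.932,0,0,0.064,-0.026,0,0,0.932,0,0,0.064,-0.026,0,0,0.932,0,0,0.064,-0.026,0,0,0.932,0]'
python3 - <<'E'
from h import *
ax=np.array([np.cos(np.radians(1.4)),np.sin(np.radians(1.4)),0])
plan([.556,.17,.15],91.4,np.radians(50)*ax); print(manip.sense()["qpos"].round(2))
E
```

```text
t: 13.82
ee_pos: [0.5557, 0.1394, 0.2479]
tool_rot: [-1.923, -1.968, -0.476]
ft_force: [-0.4, 0.3, -0.1]
finger_gap: -0.001
grip_force: 0.0
row [-0.038  0.003  0.202] [-0.003  0.734 -0.005]
[-0.05  0.26  1.78  0.53  1.19 -0.3 ]
```

```bash
python3 -m pendant '[0,-0.038,0.003,0.202,0,0.734,0,0,-0.038,0.003,0.202,0,0.734,0,0,-0.038,0.003,0.202,0,0.734,0,0,-0.038,0.003,0.202,0,0.734,0]'
python3 - <<'E'
from h import *
ax=np.array([np.cos(np.radians(1.4)),np.sin(np.radians(1.4)),0])
print(manip.sense()["qpos"].round(2))
plan([.556,.195,.038],91.4,np.radians(50)*ax)
im,d=eyes.capture("scene"); save(im[100:350,90:430],"s5.png")
for t in("figure","stool","bracelet"):
    for r in finder.masks_of("scene",t)[:1]: print(t,np.round(r["rect"]))
E
```

```text
t: 14.32
ee_pos: [0.5574, 0.1709, 0.1524]
tool_rot: [-1.679, -1.724, -0.779]
ft_force: [-0.0, 0.6, 0.9]
finger_gap: 0.007
grip_force: 0.0
[-0.18  0.52  1.88  0.93  1.2  -0.78]
row [-0.143 -0.001  0.185] [-0.003  0.008  0.003]
figure [305. 161. 377. 201.]
stool [197. 282. 222. 309.]
bracelet [267. 197. 290. 209.]
```

View pics/s5.png

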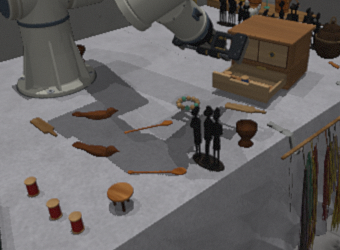

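The tilted gripper is in front of the drawer, with the arm left of and above the figure. I'll lower it to the drawer front.

```bash
python3 -m pendant '[0,-0.07,0,0.09,0,0,0,0,-0.143,0,0.185,0,0,0,0,-0.143,0,0.185,0,0,0,0,-0.143,0,0.185,0,0,0]'
python3 - <<'E'
from h import *
ax=np.array([np.cos(np.radians(1.4)),np.sin(np.radians(1.4)),0])
print(manip.sense()["qpos"].round(2))
for y in(.21,.25,.30,.34): plan([.556-(y-.195)*np.sin(np.radians(1.4)),y,.038],91.4,np.radians(50)*ax)
E
```

```text
t: 15.02
ee_pos: [0.5574, 0.1952, 0.0396]
tool_rot: [-1.677, -1.723, -0.785]
ft_force: [1.1, -0.0, -0.1]
finger_gap: 0.005
grip_force: 0.0
[-0.14  0.71  1.9   1.05  1.06 -0.96]
row [ 0.017 -0.003  0.025] [0.002 0.001 0.006]
row [ 0.068 -0.003  0.086] [0.002 0.001 0.006]
row [ 0.132 -0.003  0.163] [0.002 0.001 0.006]
row [ 0.184 -0.003  0.224] [0.002 0.001 0.006]
```

```bash
python3 -m pendant '[0,0.012,-0.003,0.017,0,0,0,0,0.022,-0.003,0.031,0,0,0,0,0.035,-0.003,0.046,0,0,0,0,0.048,-0.003,0.062,0,0,0,0,0.06,-0.003,0.077,0,0,0,0,0.073,-0.003,0.092,0,0,0,0,0.086,-0.003,0.107,0,0,0,0,0.099,-0.003,0.122,0,0,0,0,0.111,-0.003,0.137,0,0,0,0,0.124,-0.003,0.152,0,0,0]'
python3 - <<'E'
from h import *
ax=np.array([np.cos(np.radians(1.4)),np.sin(np.radians(1.4)),0])
s=manip.sense(); print(s["qpos"].round(2),s["ft_force"].round(1))
for y in(.32,.33,.34): plan([.553,y,.038],91.4,np.radians(50)*ax)
E
```

```text
t: 16.27
ee_pos: [0.5521, 0.2938, 0.0352]
tool_rot: [-1.678, -1.72, -0.782]
ft_force: [1.1, -1.5, -0.3]
finger_gap: 0.006
grip_force: 0.7
[ 0.03  0.71  1.92  1.19  0.97 -0.94] [ 1.1 -1.5 -0.3]
row [0.038 0.003 0.037] [-0.001  0.001  0.001]
row [0.051 0.004 0.052] [-0.001  0.001  0.001]
row [0.064 0.004 0.067] [-0.001  0.001  0.001]
```

```bash
python3 -m pendant '[0,0.013,0.001,0.01,0,0,0,0,0.025,0.002,0.022,0,0,0,0,0.033,0.003,0.031,0,0,0,0,0.04,0.003,0.039,0,0,0,0,0.046,0.003,0.046,0,0,0,0,0.051,0.004,0.052,0,0,0,0,0.055,0.004,0.057,0,0,0,0,0.059,0.004,0.061,0,0,0,0,0.059,0.004,0.061,0,0,0]'
python3 - <<'E'
from h import *
ax=np.array([np.cos(np.radians(1.4)),np.sin(np.radians(1.4)),0])
for y in(.34,.345): plan([.5525,y,.037],91.4,np.radians(50)*ax)
im,d=eyes.capture("wrist"); s=manip.sense(); print(s["ft_force"].round(1),s["ee_pos"].round(4))
im,d=eyes.capture("scene")
for r in finder.masks_of("scene","drawer_front")[:1]:
    P=region("scene",d,r["region"]); print(r["p"],r["rect"],np.percentile(P,[2,20,50],axis=0).round(3))
save(cv2.resize(im[110:230,250:430],None,fx=4,fy=4,interpolation=2),"s6.png")
E
```

```text
t: 17.4
ee_pos: [0.5529, 0.3354, 0.0382]
tool_rot: [-1.678, -1.721, -0.782]
ft_force: [-1.9, -3.4, -0.2]
finger_gap: 0.007
grip_force: 1.7
row [ 0.004 -0.001  0.009] [-0.001  0.001  0.001]
row [ 0.011 -0.     0.016] [-0.001  0.001  0.001]
[-2.2 -3.3 -0.2] [0.5529 0.3354 0.0382]
0.86 [358.6, 166.0, 378.6, 184.3] [[0.604 0.341 0.02 ]
 [0.616 0.344 0.029]
 [0.632 0.345 0.042]]
```

View pics/s6.png

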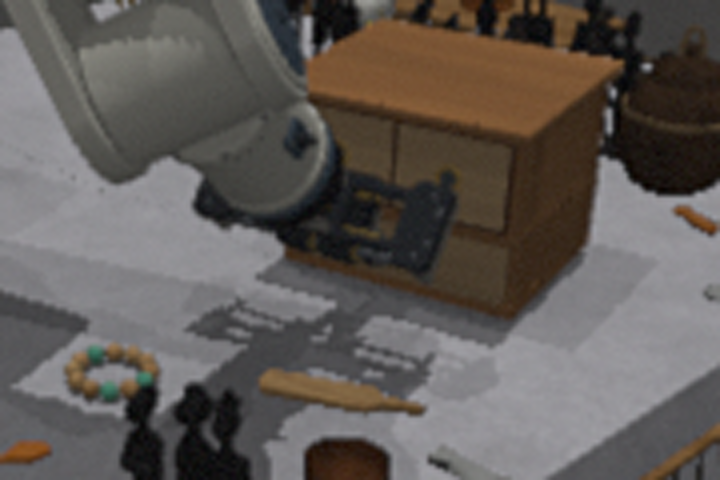

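The drawer front looks nearly flush, at (450,270). I'll press a few millimetres further and watch for a hard stop.

```bash
python3 -m pendant '[0,0.003,0,0.003,0,0,0,0,0.006,0,0.006,0,0,0,0,0.009,0,0.01,0,0,0,0,0.009,0,0.01,0,0,0]'
```

```text
t: 18.05
ee_pos: [0.553, 0.3412, 0.0384]
tool_rot: [-1.679, -1.721, -0.782]
ft_force: [-3.3, -15.2, 5.9]
finger_gap: 0.002
grip_force: 7.8
```

```bash
python3 -m pendant '[0,0.002,0,0.002,0,0,0,0,0.004,0,0.005,0,0,0,0,0.004,0,0.005,0,0,0]'
```

```text
t: 18.42
ee_pos: [0.5531, 0.3419, 0.0382]
tool_rot: [-1.682, -1.723, -0.781]
ft_force: [-6.5, -41.0, 16.5]
finger_gap: 0.006
grip_force: 20.5
```

That was the hard stop, so I'll back off and check.

```bash
python3 -m pendant '[0,-0.015,0,-0.018,0,0,0,0,-0.08,0,-0.095,0,0,0,0,-0.15,0,-0.18,0,0,0,0,-0.05,0,-0.35,0,0,0,0,0.05,0,-0.5,0,0,0,0,0.05,0,-0.5,0,0,0,0,0.05,0,-0.5,0,0,0]'
python3 - <<'E'
from h import *
s=manip.sense(); im,d=eyes.capture("wrist"); W=wristworld(d,s); save(im,"w7.png")
for n,t in(("wrist","drawer_front"),("wrist","spool_a")):
    for r in finder.masks_of(n,t)[:3]:
        P=W[r["region"]&(d>0)]; print(t,round(r["p"],2),np.round(r["rect"]),np.percentile(P,[5,50,95],axis=0).round(3).tolist())
# front plane of drawer z .03-.06 ; upper part front z .085-.14 ; top board edge
q=W[(d>0)]; q=q[(abs(q[:,0]-.62)<.02)&(q[:,1]>.25)&(q[:,1]<.4)]
for a,b in((.028,.06),(.09,.13),(.155,.175)):
    m=q[(q[:,2]>a)&(q[:,2]<b)]; print(a,len(m),np.percentile(m[:,1],[5,50]).round(4) if len(m) else "")
im,d=eyes.capture("scene")
for t in("figure","stool","bracelet"):
    for r in finder.masks_of("scene",t)[:2]: print(t,round(r["p"],2),np.round(r["rect"]),np.median(region("scene",d,r["region"]),0).round(3))
E
```

```text
t: 19.3
ee_pos: [0.5601, 0.1692, 0.2233]
tool_rot: [-1.678, -1.725, -0.791]
ft_force: [-0.2, -0.1, -0.2]
finger_gap: 0.002
grip_force: 0.0
drawer_front 0.88 [222. 184. 351. 200.] [[0.482, 0.344, 0.021], [0.564, 0.346, 0.036], [0.644, 0.348, 0.05]]
0.028 291 [0.3465 0.3475]
0.09 748 [0.3303 0.332 ]
0.155 1825 [0.3261 0.3534]
figure 0.9 [279. 205. 318. 269.] [ 0.662 -0.072  0.074]
stool 0.37 [325. 158. 379. 183.] [0.569 0.349 0.042]
bracelet 0.69 [325. 156. 375. 182.] [0.57  0.349 0.042]
bracelet 0.52 [266. 196. 291. 208.] [0.465 0.113 0.01 ]
```

View pics/w7.png

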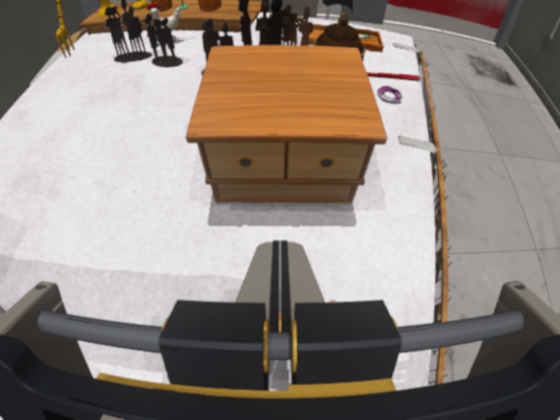

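The drawer is home: its front sits 15.5 mm behind the overhang against 16 mm nominal, as the view shows at (285,192). The arm is clear of everything.

```bash
python3 -c "
from station import ticket; print(ticket.job_done())"
```

```text
the job is handed in; nothing more can be done
None
```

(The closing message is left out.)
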